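# Seat the clamp nut of a screen-frame clamp rail and bring the clamp screw over it

### The arm

A 6-joint arm with a two-finger parallel gripper is mounted at the origin on the work surface. World frame = base frame: x ahead of the robot, y to its left, z up, the work surface at z = 0. Lengths are in mm, angles in rad, forces in N, time in s.
With the tool pointing down it reaches from about 275 to 750 mm from the base axis. Payload 10.2 kg.
Tool frame: the origin (TCP) lies at the very end of the fingers, on their centre line; the grasp point (between the pads) lies 19 mm behind it (ctrl.grip_depth is the distance from the TCP to the grasp point, in mm); z points along the fingers, x is the direction in which the jaws open and shut, and the axes are right-handed (so a half turn about z gives the same grasp; the last joint's range is limited). The gripper opens to 85 mm and grips with 20 to 120 N. Pads are 22 mm wide; open, the fingers measure 114 mm over their backs; the gripper's body (76 mm by 85 mm) begins 54 mm behind the grasp point. The pads swing forward as they close: fully open they stand 13 mm farther back than shut.
Start: joints at [0.962, 0.313, 1.498, -0, 1.331, -0.223], TCP at [197.571, 486.412, 231.294] pointing down, gripper open.
Joint ranges: [-2.94, 2.94], [-0.97, 2.17], [0.19, 2.56], [-1.23, 4.37], [0.02, 3.11], [-2.88, 2.88]. Speed limits (rad/s): [2.39, 2.39, 3.01, 3.14, 3.14, 3.14].

### API

Orientations are given as a unit quaternion [w, x, y, z].
In Python, from rig import ctrl gives the robot as it stands.
- The arm moves only by the tool play_rows, never from a script. Its argument "motion" is a list of rows, each a list of 2 entries, a list of its own where there are three numbers: the shift along the tool's x, y, z in mm, then the turn, a rotation vector about the tool's x, y, z in degrees. A call has 1 to 20 rows; each row shifts and turns the commanded pose from where the row before left it, along the tool's axes as they then stand; what a row does not reach is not made up. A row lasts 1/12 s, in which the tool goes at most 41.7 mm and 7.16 degrees, less where a joint would pass 70% of its speed; a pose out of reach is approached as far as the arm can. A call with a gripper value outside its range is refused whole. "fingers" is the finger opening in mm, from 0 to 85.4, set as the call begins (left out, the last holds). The fingers move at their own pace and stop on an object; "squeeze" is the grip in N (left out, the last holds). Time passes only in rows, so rows that do not move let the fingers close. It gives the time, the measured TCP pose, the force and the opening at its end, in the units of the state.
- ctrl.sense(): the state, without advancing time (a new reading comes with each control period).
- ctrl.capture(name): name is "scene" or "top" or "wrist"; returns the picture (480x640x3 uint8, red, green, blue); there is no depth.
- ctrl.get_calibration(name): a dict with "K" (3x3 intrinsics, pixels), "R" (3x3) and "t" (3): a world point X has camera coordinates R X + t; the wrist camera has in their place "tool_from_camera" (4x4, takes a point from camera to tool coordinates, whose origin is the TCP and whose axes are the tool frame's). Camera axes: x right, y down, z forward; pixel columns grow to the right and rows downward; lengths in mm; the calibration is good to about 2 mm. A picture is of the moment at which its call begins: read the wrist's pose just before it. get_calibration takes no time and is no camera call.
- ctrl.finish_job(): hands the job in, once; it reports no verdict.
Trained networks look in the newest picture that a camera, given by its name, has taken for a name from the list of things; names that differ only in an ending like _2 or _b are one class to them, and where a whole thing is asked for, a point or a joint stands for the part that bears it (a point fixed in the world has none). Each returns a list of dicts, best first, with "p" (0 to 1); they miss things now and then, are a little off and sometimes report something else, mostly with a low value. They report only what shows in the picture. A call takes as long as a camera call. They do not tell look-alikes from the thing itself.
- ctrl.spot_in(camera, name): "position" ([column, row] as shares, 0 to 1, of the picture: columns of its width, rows of its height, amid what is visible of it).
The state is a dict: "time_s": time; "joints": joint angles; "dq": joint speeds; "tau": joint torques, N m; "eef_pos": TCP position; "ee_rot": TCP orientation; "force": force on the tool from outside, world axes, zero at the start; "wrist_torque": the same for the moment, N m; "grip_width": opening from 0.0 (shut) to 1.0 (fully open).
Only numpy, scipy, OpenCV 4.12 (cv2) and the standard library are available. Lean on these libraries where they do the work, as an engineer would, in place of code of your own. Each camera call takes 0.05 s, during which the arm holds its last target. There are 200 camera calls.

### The job

Slide the loose square nut over the face of the clamp rail, without lifting it, until it drops into the pocket of the steel seat insert beside the web, then press it down past the spring tongue until it is fully home and level. Then slide the saddle along the rail until its clamp screw stands in line over the nut. Work by feel with a light touch, always under 25 N on the nut, and leave the other things on the bench where they are.

Things in the scene. Friction and masses are not known exactly. Their poses are not given: they have to be found in the camera images.
- rail: aluminium screen-frame clamp rail, an L-section 380 mm long (its y), 114 mm wide, fixed on two dark parallels, its flat face up and 40 mm above the bench. Origin: on the face, mid-length, on the nut lane's centre line; x points across the face away from the web, y along the rail to the end where the nut lies, z up. The face runs from the web (x = -16.5 mm) to x = +85 mm
- web_mid (a point): point on the rail's web at mid-length, on its inner side (rail x = -16.5 mm) at face height. The web is a straight wall along the whole rail on the robot's side, 12.5 mm thick, rising 20 mm above the face; the nut lane lies along it, 34.5 mm wide. A nut that hangs nose-down on the pocket's edge needs a firmer nudge (4 to 10 N) along the lane. Axes as the rail's
- lane_mid (a point): mid-length point of the lane, at face height (the rail's origin). A darker steel insert 178 mm long is let flush into the lane. In its middle is the pocket (black floor), 34 mm long in y, 34.5 mm wide, 7 mm deep, its web-side wall the web itself. The insert's place is set by hand and NOT measured: the pocket's centre may lie anywhere within 35 mm of this point along y
- nut_center (a point): centre (half-way up) of the loose yellow-zinc square nut, 30 x 30 x 10 mm, bore 16, some 55 g, lying on the face, turned any way; slides with under 1 N. Centre 5 mm above the face at first. Slid over the pocket its web side drops while the other hangs on a brass spring tongue; 8 to 15 N down on its top snaps it level: centre 2 mm below, top 3 mm above the face. z is its axis
- saddle (a joint): saddle's place along the rail in m: 0 at the end away from the nut, growing in the rail's +y to 0.30; its screw is at rail y = value - 0.155. Slides stiffly (about 3 to 5 N), stays where left. Its aluminium bridge plate lies over the lane: 56 mm long in y, rail x -50 to +20 mm, 22 to 36 mm above the face; the black star knob on its screw, 56 mm wide, is 42 to 66 mm above the face
- stud_tip (a point): lower end of the saddle's upright steel clamp screw, 13 mm thick, 6 mm above the rail's face, over the lane's centre line (rail x = 0), mid-way along the bridge plate; axes as the rail's
- spare_knob: bystander: spare black star knob, 56 mm across, on the bench with its screw upwards, 63 mm high; origin at the centre of its underside
- ink_jar: bystander: green ink jar with a white lid, 72 mm across, 75 mm high, on the bench; origin at the centre of its underside
- squeegee: bystander: aluminium squeegee holder with an orange blade lying on the bench, 200 mm long along its y, about 60 mm wide, 36 mm high; origin at the middle of the holder's underside
- wrench: bystander: steel wrench 150 mm long lying on the bench on the robot's side of the rail, along its own x; origin at its underside
Things that resemble listed ones, but are neither listed nor needed, are in the scene too. There is more than one size of the part that bears nut_center; the job needs the middle-sized.

How it is judged:
By the outcome, as a careful person would: the job done as asked, in the order asked, and still so for the second after the job is handed in, with the robot touching nothing.
It also fails if it takes over 72 s, if anything falls off the work surface, if the arm or the gripper's body presses on something with over 40 N, if the wrist force passes 120 N, or if a joint passes its speed limit or range.

## Working session

There is one attempt and no reset: what is moved stays moved. The work goes in short steps, Python scripts to look and compute and a tool call to move; the robot and the scene stay as the last step left them, time stands still between calls to the robot, and variables do not carry over. Pictures are saved under pics/ and viewed, about 8 in all and at most 12, crops included, and the job is handed in when it is done.

Besides the shell and the picture viewer there is one more tool, called after "Emit:" by a JSON object that holds its "method" and its "body". play_rows: Moves the arm, as the interface text tells. Its arguments: {"type":"object","properties":{"motion":{"type":"array"},"fingers":{"type":"number"},"squeeze":{"type":"number"}},"required":["motion"]}

```bash
mkdir -p pics; ls
cat > h.py <<'E'
from rig import ctrl
import numpy as np, cv2
from scipy.spatial.transform import Rotation as Ro
def snap(n,f,crop=None,s=1):
    im=ctrl.capture(n)[:,:,::-1]
    if crop: im=im[crop[1]:crop[3],crop[0]:crop[2]]
    if s!=1: im=cv2.resize(im,None,fx=s,fy=s,interpolation=cv2.INTER_CUBIC)
    cv2.imwrite('pics/'+f,im); return im
def cam(n):
    c=ctrl.get_calibration(n);K=np.array(c['K'])
    if n!='wrist': return K,np.array(c['R']),np.array(c['t']).ravel()
    s=ctrl.sense();q=s['ee_rot'];T=np.eye(4);T[:3,:3]=Ro.from_quat([q[1],q[2],q[3],q[0]]).as_matrix();T[:3,3]=s['eef_pos']
    M=np.linalg.inv(T@np.array(c['tool_from_camera']));return K,M[:3,:3],M[:3,3]
def px2w(n,uv,z,c=None):
    K,R,t=c or cam(n);d=R.T@np.linalg.solve(K,[uv[0],uv[1],1]);o=-R.T@t
    return o+d*(z-o[2])/d[2]
def w2px(n,X,c=None):
    K,R,t=c or cam(n);p=K@(R@np.array(X)+t);return p[:2]/p[2]
E
python3 - <<'E'
from h import *
s=ctrl.sense();print(s)
for n in('top','scene'):
    snap(n,n+'1.png');c=cam(n);print(n,'pos',-c[1].T@c[2])
    for o,z in(('rail',40),('nut_center',45),('saddle',76),('stud_tip',46),('lane_mid',40),('spare_knob',30),('ink_jar',75),('squeegee',36),('wrench',8)):
        for r in ctrl.spot_in(n,o)[:4]:
            uv=np.array(r['position'])*[640,480];print(n,o,round(r['p'],2),uv.round(),px2w(n,uv,z,c).round())
E
```

```text
pics
{'time_s': 0.0, 'joints': array([ 9.61593436e-01,  3.13469295e-01,  1.49843253e+00,  1.90885268e-05,
        1.33099316e+00, -2.23393580e-01]), 'dq': array([-0.00039581,  0.0007537 , -0.00096544, -0.00128326, -0.00181655,
       -0.00030952]), 'tau': array([ 8.42413465e-04, -4.12266541e+01, -2.59740239e+01, -1.33097215e-04,
        4.15167669e-03,  6.75938665e-07]), 'eef_pos': array([197.41807761, 486.19607558, 230.7269141 ]), 'ee_rot': array([ 2.26280067e-04,  8.29551900e-01,  5.58429244e-01, -6.10656630e-04]), 'force': array([ 0.41056036, -0.02490141, -0.23558026]), 'wrist_torque': array([ 0.02203024, -0.00729809, -0.0393769 ]), 'grip_width': 1.0000016414473958}
top pos [ 435.45620143   -5.23776854 1017.22221906]
top rail 0.56 [368. 254.] [567. -59.  40.]
top nut_center 0.72 [223. 186.] [677. 185.  45.]
top nut_center 0.65 [306. 328.] [446.  41.  45.]
top nut_center 0.61 [191. 252.] [566. 232.  45.]
top nut_center 0.57 [297. 212.] [636.  59.  45.]
top saddle 0.86 [424. 297.] [ 497. -144.   76.]
top stud_tip 0.76 [430. 299.] [ 495. -158.   46.]
top stud_tip 0.65 [396. 199.] [ 6
[... 351 characters left out ...]
]
top wrench 0.51 [426. 296.] [ 503. -158.    8.]
scene pos [876.85976955 468.46600128 550.37952966]
scene rail 0.66 [327. 240.] [589. -12.  40.]
scene nut_center 0.94 [340. 397.] [700. 207.  45.]
scene nut_center 0.78 [449. 383.] [591. 249.  45.]
scene nut_center 0.63 [320. 274.] [632.  44.  45.]
scene saddle 0.62 [331. 152.] [ 503. -148.   76.]
scene stud_tip 0.74 [333. 151.] [ 476. -186.   46.]
scene lane_mid 0.8 [328. 240.] [587. -11.  40.]
scene spare_knob 0.73 [227. 170.] [ 640. -242.   30.]
scene spare_knob 0.68 [240. 232.] [682. -95.  30.]
scene ink_jar 0.77 [225. 169.] [ 662. -185.   75.]
scene squeegee 0.84 [214. 317.] [772.  37.  36.]
scene wrench 0.89 [436. 248.] [444.  48.   8.]
```

View pics/top1.png

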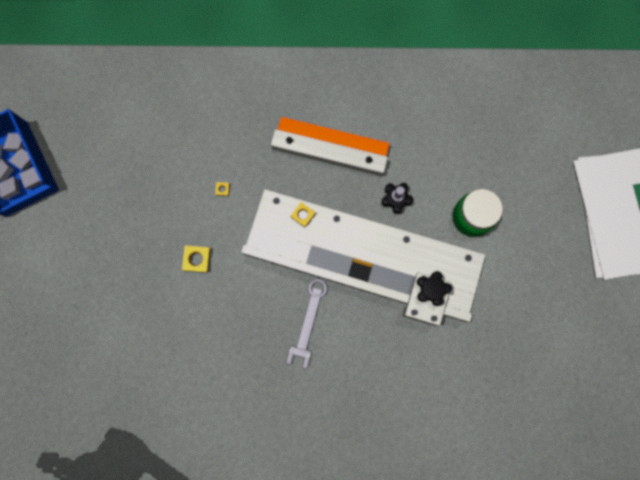

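View pics/scene1.png

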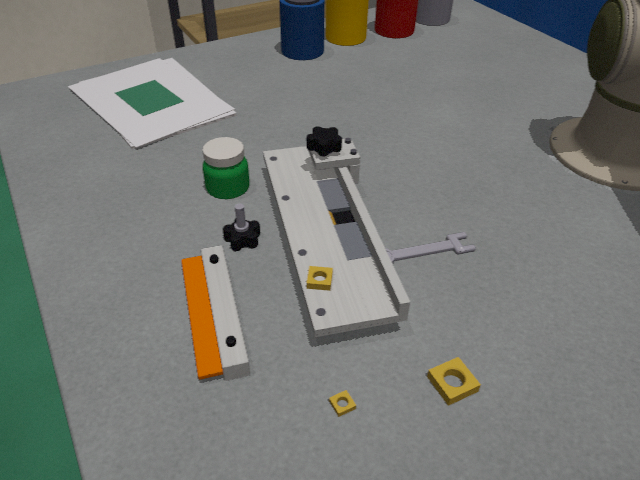

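The top view shows the rail from (265,191)/(485,255) on its far edge to (243,250)/(470,319) on its web edge. The nut lies on it at (303,214), the pocket is at (361,270) and the saddle knob at (434,288). The two loose nuts, at (222,188) and (196,258), are the small and large decoys. I'll fit the rail frame next.

Run:
```python
from h import *
c=cam('top')
for uv,z,l in(((265,191),40,'x85 y190'),((485,255),40,'x85 y-190'),((243,250),60,'x-29 y190'),((470,319),60,'x-29 y-190'),((303,214),50,'nut'),((434,288),106,'knob'),((361,271),36,'pocket')):
    print(l,px2w('top',uv,z,c).round(1))
im=cv2.imread('pics/top1.png')[170:340,220:510]
cv2.imwrite('pics/topz.png',cv2.resize(im,None,fx=2.75,fy=2.75,interpolation=cv2.INTER_CUBIC))
print(ctrl.get_calibration('wrist'))
```

```text
x85 y190 [671.6 114.8  40. ]
x85 y-190 [ 569.2 -249.5   40. ]
x-29 y190 [568.7 144.7  60. ]
x-29 y-190 [ 464.1 -218.5   60. ]
nut [631.3  49.8  50. ]
knob [ 508.5 -154.8  106. ]
pocket [540.1 -46.9  36. ]
{'K': array([[366.48757928,   0.        , 326.45191882],
       [  0.        , 366.48757928, 240.01339775],
       [  0.        ,   0.        ,   1.        ]]), 'tool_from_camera': array([[ 9.99999753e-01, -6.18746957e-04,  3.34179107e-04,
         3.23455059e-01],
       [ 5.00045884e-04,  9.59783694e-01,  2.80740111e-01,
        -7.11531467e+01],
       [-4.94446747e-04, -2.80739875e-01,  9.59783766e-01,
        -1.41342551e+02],
       [ 0.00000000e+00,  0.00000000e+00,  0.00000000e+00,
         1.00000000e+00]])}
```

View pics/topz.png

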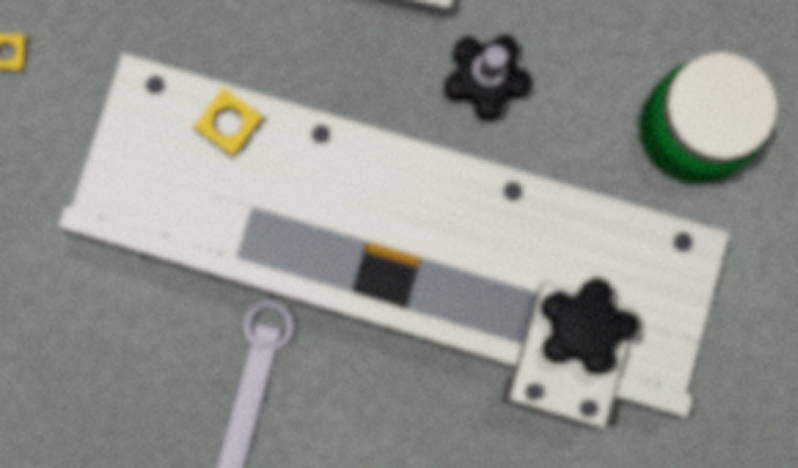

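Fitted rail frame: origin about (541.5, -44.4), with rail y = (0.274, 0.962). In that frame the nut is at about (61, 115), the pocket at y ≈ -3 and the screw at y ≈ -115. I'll turn the tool so that tool x = rail y and tool y = rail x, close the fingers and move over the rail for a look.

Emit:
{"method": "play_rows", "body": {"motion": [[[0,0,0],[0,0,-6.2]],[[-20,28,2],[0,0,0]],[[-20,28,2],[0,0,0]],[[-20,28,2],[0,0,0]],[[-20,28,2],[0,0,0]],[[-20,28,2],[0,0,0]],[[-20,28,2],[0,0,0]],[[-20,28,2],[0,0,0]],[[-20,28,2],[0,0,0]],[[-20,28,2],[0,0,0]],[[-20,28,2],[0,0,0]],[[-20,28,2],[0,0,0]],[[-20,28,2],[0,0,0]],[[-20,28,2],[0,0,0]],[[-20,28,2],[0,0,0]],[[-20,28,2],[0,0,0]],[[-20,28,2],[0,0,0]],[[-20,28,2],[0,0,0]],[[-1,2,4],[0,0,0]],[[0,0,0],[0,0,0]]], "fingers": 0, "squeeze": 20}}

```text
time_s: 2.67
eef_pos: [564.0, 26.2, 192.1]
ee_rot: [-0.001, 0.799, 0.602, -0.001]
force: [-0.6, 0.2, -0.0]
grip_width: -0.0
```

Run:
```python
from h import *
s=ctrl.sense();print(s['time_s'],s['eef_pos'],s['force'],s['grip_width']);q=s['ee_rot']
print(Ro.from_quat([q[1],q[2],q[3],q[0]]).as_matrix().round(3))
snap('wrist','w1.png')
for n in('nut_center','lane_mid','saddle'):
  for r in ctrl.spot_in('wrist',n)[:3]:print(n,r['p'],np.array(r['position'])*[640,480])
```

```text
2.6667 [564.04615934  26.22457469 192.07229602] [-0.62146208  0.24385683 -0.02811362] -0.00019492604540054034
[[ 0.276  0.961 -0.002]
 [ 0.961 -0.276  0.   ]
 [-0.    -0.002 -1.   ]]
nut_center 0.87 [376.512 287.184]
nut_center 0.66 [564.096 152.112]
lane_mid 0.73 [219.2  248.88]
saddle 0.69 [ 65.408 217.488]
```

View pics/w1.png

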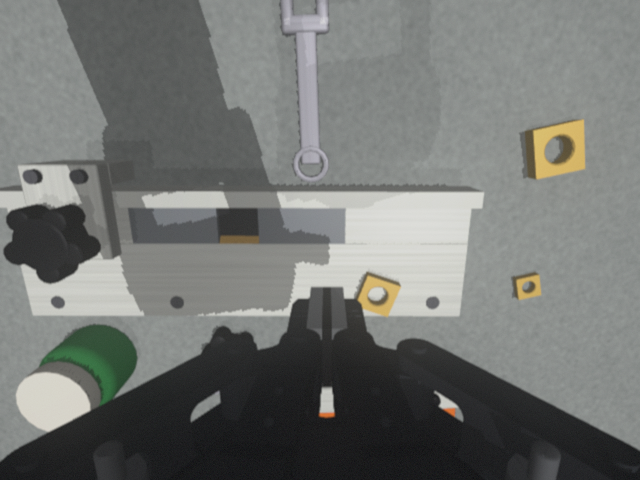

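The wrist view shows the nut at (378,294), the pocket's black floor from (219,207) to (258,243), the rail's far corners at (33,316) and (460,316), and the knob at (50,240).

```bash
cat >> h.py <<'E'
O=np.array([541.5,-44.4]);A=np.array([[.9613,-.2755],[.2755,.9613]])
def rail(p): return (A@(np.array(p)[:2]-O)).round(1)
E
python3 - <<'E'
from h import *
c=cam('wrist')
print('tcp',rail(ctrl.sense()['eef_pos']))
for uv,z,l in(((33,316),40,'85,-190'),((460,316),40,'85,190'),((471,208),40,'-16.5?,190'),((378,294),50,'nut'),((219,243),40,'pocket L far'),((258,243),40,'pocket R far'),((219,207),33,'pkt L web floor'),((258,207),33,'R'),((345,225),40,'insert end'),((484,190),60,'-29,190 webtop'),((109,165),76,'plate -50 y+28'),((20,165),76,'plate -50 y-28'),((40,240),106,'knob')):
    print(l,rail(px2w('wrist',uv,z,c)))
E
```

```text
tcp [ 0.9 76.1]
85,-190 [  87.4 -185.1]
85,190 [ 86.6 196.1]
-16.5?,190 [-11.4 194.8]
nut [ 60.7 120.4]
pocket L far [ 18.9 -13.7]
pocket R far [18.9 19.1]
pkt L web floor [-10.4 -13.3]
R [-10.5  19.3]
insert end [ 3.1 92. ]
-29,190 webtop [-29.2 195. ]
plate -50 y+28 [-48.4 -74.6]
plate -50 y-28 [ -48.2 -136.4]
knob [  -2.8 -109.9]
```

Wrist measurements are consistent once the origin shifts by about (1.3, 5.3) along the rail axes. Relative to that, the nut is at (59.4, 115), the pocket's centre at y ≈ -2.6 and the screw at y ≈ -115. Next I'll feel for the face height on bare rail.

Emit:
{"method": "play_rows", "body": {"motion": [[[0,10,30],[0,0,0]],[[0,10,30],[0,0,0]],[[0,10,30],[0,0,0]],[[0,10,30],[0,0,0]],[[0,0,15],[0,0,0]],[[0,0,8],[0,0,0]],[[0,0,4],[0,0,0]],[[0,0,1],[0,0,0]],[[0,0,1],[0,0,0]],[[0,0,1],[0,0,0]],[[0,0,0],[0,0,0]]]}}

```text
time_s: 3.78
eef_pos: [602.6, 16.6, 44.2]
ee_rot: [0.001, 0.798, 0.603, 0.001]
force: [0.1, -0.8, -0.3]
grip_width: 0.004
```

Emit:
{"method": "play_rows", "body": {"motion": [[[0,0,0.5],[0,0,0]],[[0,0,0.5],[0,0,0]],[[0,0,0],[0,0,0]]]}}

```text
time_s: 4.03
eef_pos: [602.3, 16.5, 42.4]
ee_rot: [0.0, 0.798, 0.602, 0.0]
force: [-0.5, 0.7, -0.1]
grip_width: -0.005
```

Emit:
{"method": "play_rows", "body": {"motion": [[[0,0,0.5],[0,0,0]],[[0,0,0.5],[0,0,0]],[[0,0,0.5],[0,0,0]],[[0,0,0],[0,0,0]]]}}

```text
time_s: 4.37
eef_pos: [602.2, 16.5, 40.6]
ee_rot: [-0.0, 0.798, 0.602, -0.0]
force: [0.1, 0.7, -0.2]
grip_width: -0.001
```

Emit:
{"method": "play_rows", "body": {"motion": [[[0,0,0.5],[0,0,0]],[[0,0,0],[0,0,0]]]}}

```text
time_s: 4.53
eef_pos: [602.3, 16.5, 40.2]
ee_rot: [-0.0, 0.798, 0.603, -0.0]
force: [-0.6, 0.6, -0.2]
grip_width: -0.003
```

Emit:
{"method": "play_rows", "body": {"motion": [[[0,0,0.5],[0,0,0]],[[0,0,0],[0,0,0]]]}}

```text
time_s: 4.7
eef_pos: [602.3, 16.5, 40.1]
ee_rot: [0.0, 0.798, 0.602, 0.0]
force: [-2.0, 0.4, 3.5]
grip_width: 0.0
```

The face is at TCP z ≈ 40.1. Next I'll go round behind the nut on its +x side and push it slowly toward the web.

Emit:
{"method": "play_rows", "body": {"motion": [[[0,0,-10],[0,0,0]],[[0,10,-6],[0,0,0]],[[0,20,0],[0,0,0]],[[0,28,0],[0,0,0]],[[15,0,0],[0,0,0]],[[20,0,0],[0,0,0]],[[10,0,0],[0,0,0]],[[0,0,8],[0,0,0]],[[0,0,6],[0,0,0]],[[0,0,0],[0,0,0]]]}}

```text
time_s: 5.53
eef_pos: [669.2, 43.4, 39.9]
ee_rot: [-0.001, 0.798, 0.602, -0.001]
force: [-0.9, -0.5, -0.8]
grip_width: -0.003
```

```bash
sed -i 's/O=np.array(\[541.5,-44.4\])/O=np.array([544.2,-39.7])/' h.py
python3 - <<'E'
from h import *
s=ctrl.sense();print(rail(s['eef_pos']),s['eef_pos'])
snap('wrist','w2.png',(160,80,560,360),2)
r=ctrl.spot_in('wrist','nut_center')
for x in r[:2]:
    uv=np.array(x['position'])*[640,480];print(x['p'],uv,rail(px2w('wrist',uv,50)))
E
```

```text
[ 97.3 114.3] [669.20561018  43.35851524  39.91034189]
0.63 [615.872 227.28 ] [ 60.9 222.7]
```

View pics/w2.png

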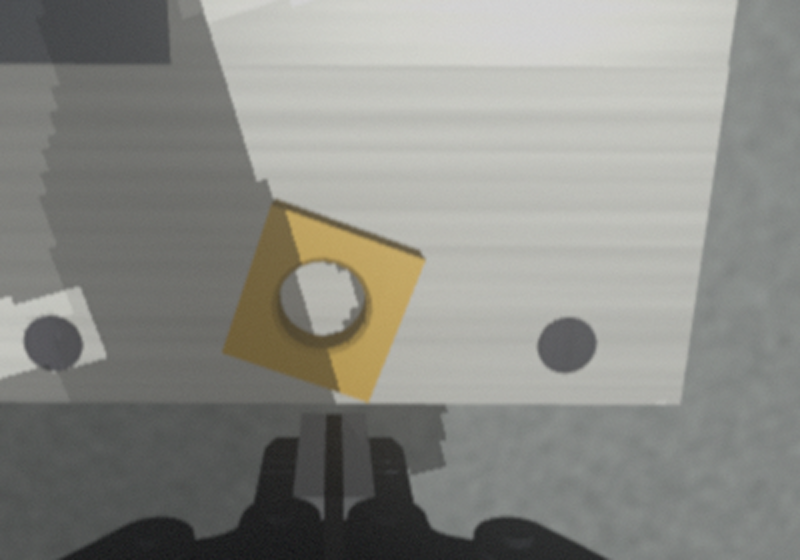

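The nut (crop centre (324,300)) is just ahead of the fingers and turned about 20°. The TCP sits at face level here, so I raise it 2 mm before pushing.

Emit:
{"method": "play_rows", "body": {"motion": [[[0,0,-2],[0,0,0]],[[-1,0,0],[0,0,0]],[[0,-3.5,0],[0,0,0]],[[0,-3.5,0],[0,0,0]],[[0,-3.5,0],[0,0,0]],[[0,-3.5,0],[0,0,0]],[[0,-3.5,0],[0,0,0]],[[0,-3.5,0],[0,0,0]],[[0,-3.5,0],[0,0,0]],[[0,-3.5,0],[0,0,0]],[[0,-3.5,0],[0,0,0]],[[0,-3.5,0],[0,0,0]],[[0,-3.5,0],[0,0,0]],[[0,-3.5,0],[0,0,0]],[[0,-3.5,0],[0,0,0]],[[0,-3.5,0],[0,0,0]],[[0,-3.5,0],[0,0,0]],[[0,-3.5,0],[0,0,0]],[[0,-2,0],[0,0,0]],[[0,0,0],[0,0,0]]]}}

```text
time_s: 7.3
eef_pos: [613.9, 59.0, 43.8]
ee_rot: [-0.0, 0.798, 0.603, -0.0]
force: [0.1, -1.3, -1.2]
grip_width: -0.002
```

Run:
```python
from h import *
s=ctrl.sense();print(rail(s['eef_pos']),s['eef_pos'],s['force'])
snap('wrist','w3.png',(160,80,560,360),2)
```

```text
[ 39.9 114.1] [613.94705283  59.01107833  43.79945171] [ 0.08912557 -1.26882573 -1.23785169]
```

View pics/w3.png

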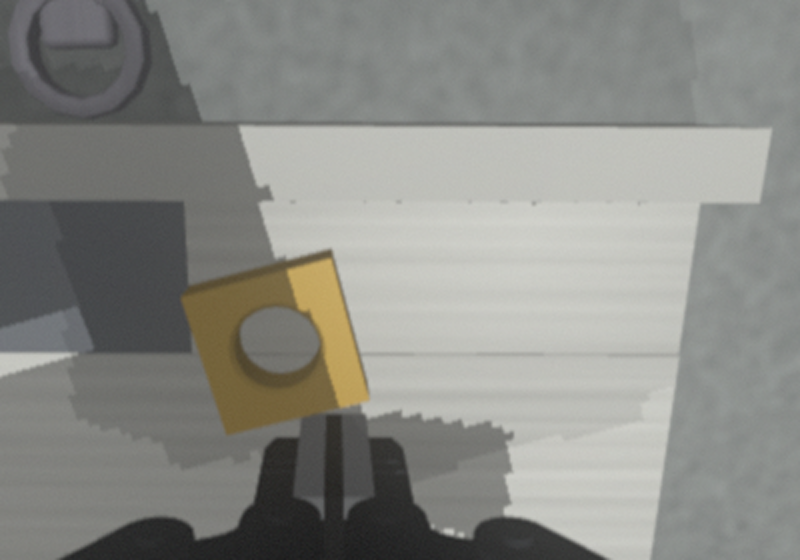

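The nut has turned past square and slid left: crop centre (279,340), pusher at 333. I'll nudge its lower-left corner and track it numerically from here by colour segmentation.

Emit:
{"method": "play_rows", "body": {"motion": [[[0,10,0],[0,0,0]],[[-8,0,1],[0,0,0]],[[-9,0,1],[0,0,0]],[[0,-4,0],[0,0,0]],[[0,-2,0],[0,0,0]],[[0,-2,0],[0,0,0]],[[0,-2,0],[0,0,0]],[[0,-2,0],[0,0,0]],[[0,-1.5,0],[0,0,0]],[[0,0,0],[0,0,0]]]}}

```text
time_s: 8.18
eef_pos: [606.1, 43.7, 41.8]
ee_rot: [-0.0, 0.798, 0.603, -0.0]
force: [0.8, 0.1, 0.4]
grip_width: -0.001
```

```bash
cat >> h.py <<'E'
def nut(z=50):
    s=ctrl.sense();c=cam('wrist');im=ctrl.capture('wrist')[:,:,::-1]
    h=cv2.cvtColor(im,cv2.COLOR_BGR2HSV);m=cv2.inRange(h,(12,90,50),(32,255,255))
    cs,_=cv2.findContours(m,cv2.RETR_EXTERNAL,cv2.CHAIN_APPROX_NONE)
    print('t',round(s['time_s'],2),'tcp',rail(s['eef_pos']),'z',s['eef_pos'][2].round(2),'F',s['force'].round(1))
    for k in cs:
        if cv2.contourArea(k)<300: continue
        P=np.array([rail(px2w('wrist',p[0],z,c)) for p in k],np.float32)
        r=cv2.minAreaRect(P);print('nut (x,y)',np.round(r[0],1),'size',np.round(r[1],1),'ang',round(r[2],1),'box',P.min(0),P.max(0))
    return im
E
python3 -c "
from h import *
nut()"
```

```text
t 8.18 tcp [36.5 97.2] z 41.82 F [0.8 0.1 0.4]
nut (x,y) [ 45.5 218.4] size [19.9 14.7] ang 13.7 box [ 34.3 209.2] [ 55.6 227.7]
nut (x,y) [10.9  3.9] size [29.9  6.5] ang 90.0 box [  7.6 -11. ] [14.1 18.9]
nut (x,y) [  7.5 105.8] size [31.3 29.4] ang 8.4 box [-8.8 89.5] [ 24.9 122.4]
```

Emit:
{"method": "play_rows", "body": {"motion": [[[0,3,0],[0,0,0]],[[7,0,0],[0,0,0]],[[0,-3,0],[0,0,0]],[[0,-2,0],[0,0,0]],[[0,-2,0],[0,0,0]],[[0,-1.5,0],[0,0,0]],[[0,-1,0],[0,0,0]],[[0,0,0],[0,0,0]]]}}

```text
time_s: 8.9
eef_pos: [601.8, 52.0, 41.8]
ee_rot: [-0.0, 0.798, 0.602, -0.0]
force: [0.1, -0.9, -0.6]
grip_width: 0.002
```

```bash
python3 -c "
from h import *
nut()"
```

```text
t 8.9 tcp [ 30.1 104. ] z 41.84 F [ 0.1 -0.9 -0.6]
nut (x,y) [ 43.2 222.7] size [20.  19.5] ang 14.2 box [ 32.5 211.1] [ 54.1 234.4]
nut (x,y) [10.1  4.4] size [ 6.7 30.1] ang -0.0 box [  6.8 -10.6] [13.5 19.5]
nut (x,y) [  2.9 106.9] size [31.2 29.4] ang 0.7 box [-12.5  92.1] [ 18.5 121.8]
nut (x,y) [-48.9 209.5] size [30.3  3.9] ang 13.2 box [-64.  204.7] [-34.6 214.9]
```

Emit:
{"method": "play_rows", "body": {"motion": [[[0,-1,0],[0,0,0]],[[0,-1,0],[0,0,0]],[[0,-0.5,0],[0,0,0]],[[0,0,0],[0,0,0]]]}}

```text
time_s: 9.28
eef_pos: [599.5, 52.7, 41.8]
ee_rot: [-0.0, 0.798, 0.602, -0.0]
force: [-0.4, -0.6, -0.1]
grip_width: 0.003
```

Emit:
{"method": "play_rows", "body": {"motion": [[[0,-0.5,0],[0,0,0]],[[0,-0.5,0],[0,0,0]],[[0,0,0],[0,0,0]]]}}

```text
time_s: 9.53
eef_pos: [598.6, 52.9, 41.8]
ee_rot: [-0.0, 0.798, 0.602, -0.0]
force: [-1.4, 0.2, -0.3]
grip_width: -0.003
```

```bash
python3 -c "
from h import *
nut()"
```

```text
t 9.53 tcp [ 26.7 104. ] z 41.79 F [-1.4  0.2 -0.3]
nut (x,y) [ 42.3 222.6] size [20.1 19.4] ang 14.0 box [ 31.3 211.1] [ 53.2 234.2]
nut (x,y) [9.8 4.3] size [ 6.8 30.3] ang 0.8 box [  6.3 -10.8] [13.1 19.4]
nut (x,y) [  0.9 107.4] size [29.4 29.1] ang 90.0 box [-13.6  92.7] [ 15.5 122.1]
nut (x,y) [-49.8 209.8] size [30.3  4.4] ang 13.5 box [-64.9 204.7] [-35.6 215.4]
```

Emit:
{"method": "play_rows", "body": {"motion": [[[0,-0.5,0],[0,0,0]],[[0,-0.5,0],[0,0,0]],[[0,0,0],[0,0,0]]]}}

```text
time_s: 9.83
eef_pos: [597.6, 53.2, 41.8]
ee_rot: [-0.0, 0.798, 0.602, -0.0]
force: [-0.6, -0.0, 0.2]
grip_width: 0.0
```

Emit:
{"method": "play_rows", "body": {"motion": [[[0,-0.5,0],[0,0,0]],[[0,-0.5,0],[0,0,0]],[[0,0,0],[0,0,0]]]}}

```text
time_s: 10.08
eef_pos: [597.0, 53.3, 41.9]
ee_rot: [0.0, 0.798, 0.602, 0.0]
force: [0.7, -0.4, -1.1]
grip_width: 0.003
```

Emit:
{"method": "play_rows", "body": {"motion": [[[0,4,0],[0,0,0]],[[11,0,0],[0,0,0]],[[11,0,0],[0,0,0]],[[11,0,0],[0,0,0]],[[0,-9,0],[0,0,0]],[[0,-10,0],[0,0,0]],[[0,-10,0],[0,0,0]],[[0,0,0],[0,0,0]]]}}

```text
time_s: 10.75
eef_pos: [580.5, 93.8, 41.6]
ee_rot: [-0.001, 0.798, 0.603, -0.001]
force: [0.3, 0.3, 0.5]
grip_width: -0.0
```

```bash
python3 -c "
from h import *
im=nut();cv2.imwrite('pics/w4.png',im)"
```

```text
t 10.75 tcp [ -1.9 138.3] z 41.62 F [0.3 0.3 0.5]
nut (x,y) [ 30.9 233.7] size [26.5 14.2] ang 61.5 box [ 23.7 220.6] [ 43.  242.5]
nut (x,y) [ 7.2 13.1] size [ 7.4 18. ] ang 0.5 box [3.4 4.2] [10.9 22.1]
nut (x,y) [  1.  108.1] size [24.8 30.3] ang 0.0 box [-11.4  92.9] [ 13.4 123.2]
nut (x,y) [-59.5 233.8] size [33.5 33.5] ang 12.4 box [-78.9 214.2] [-41.  253.7]
```

Emit:
{"method": "play_rows", "body": {"motion": [[[-4,1.5,0],[0,0,0]],[[-4,0,0],[0,0,0]],[[-3,0,0],[0,0,0]],[[-4,0,0],[0,0,0]],[[-4,0,0],[0,0,0]],[[-4,0,0],[0,0,0]],[[-4,0,0],[0,0,0]],[[-4,0,0],[0,0,0]],[[-4,0,0],[0,0,0]],[[-4,0,0],[0,0,0]],[[-4,0,0],[0,0,0]],[[-4,0,0],[0,0,0]],[[-4,0,0],[0,0,0]],[[-4,0,0],[0,0,0]],[[-4,0,0],[0,0,0]],[[-4,0,0],[0,0,0]],[[-4,0,0],[0,0,0]],[[-4,0,0],[0,0,0]],[[-3,0,0],[0,0,0]],[[0,0,0],[0,0,0]]]}}

```text
time_s: 12.47
eef_pos: [562.7, 19.9, 41.8]
ee_rot: [-0.0, 0.798, 0.602, -0.0]
force: [0.4, -0.8, 1.2]
grip_width: -0.004
```

```bash
python3 -c "
from h import *
im=nut();cv2.imwrite('pics/w5.png',im)"
```

```text
t 12.47 tcp [ 1.4 62.4] z 41.77 F [ 0.4 -0.8  1.2]
nut (x,y) [7.5 1. ] size [30.4  7.3] ang 90.0 box [  3.8 -14.2] [11.1 16.2]
nut (x,y) [ 1.  35.8] size [30.3 25. ] ang 90.0 box [-11.5  20.7] [13.5 51. ]
```

View pics/w5.png

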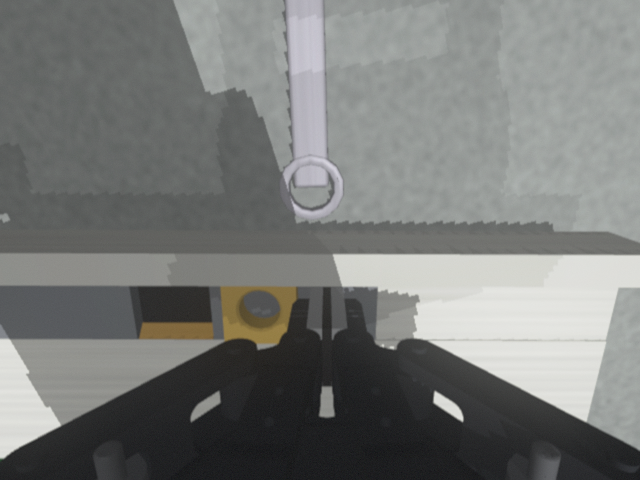

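The nut at (258,308) is square in the lane with the pusher behind it. The pocket is at columns 138–212 (y ≈ -3.5), so about 39 mm remains.

Emit:
{"method": "play_rows", "body": {"motion": [[[-2,0,0],[0,0,0]],[[-2,0,0],[0,0,0]],[[-2,0,0],[0,0,0]],[[-2,0,0],[0,0,0]],[[-2,0,0],[0,0,0]],[[-2,0,0],[0,0,0]],[[-2,0,0],[0,0,0]],[[-2,0,0],[0,0,0]],[[-2,0,0],[0,0,0]],[[-2,0,0],[0,0,0]],[[-2,0,0],[0,0,0]],[[-2,0,0],[0,0,0]],[[-2,0,0],[0,0,0]],[[-2,0,0],[0,0,0]],[[-1,0,0],[0,0,0]],[[-1,0,0],[0,0,0]],[[0,0,0],[0,0,0]]]}}

```text
time_s: 13.93
eef_pos: [554.6, -8.6, 41.8]
ee_rot: [0.0, 0.798, 0.602, -0.0]
force: [-1.2, 0.4, -0.1]
grip_width: 0.001
```

```bash
python3 -c "
from h import *
im=nut();cv2.imwrite('pics/w6.png',im)"
```

```text
t 13.93 tcp [ 1.4 32.8] z 41.78 F [-1.2  0.4 -0.1]
nut (x,y) [-0.1  2.6] size [35.3 26.7] ang 83.5 box [-11.9 -16.3] [14.4 21.5]
```

Emit:
{"method": "play_rows", "body": {"motion": [[[-1,0,0],[0,0,0]],[[-1,0,0],[0,0,0]],[[-1,0,0],[0,0,0]],[[-1,0,0],[0,0,0]],[[-1,0,0],[0,0,0]],[[0,0,0],[0,0,0]]]}}

```text
time_s: 14.48
eef_pos: [553.3, -13.4, 41.8]
ee_rot: [0.0, 0.798, 0.602, -0.0]
force: [-0.1, -0.8, 0.4]
grip_width: 0.001
```

Emit:
{"method": "play_rows", "body": {"motion": [[[-1,0,0],[0,0,0]],[[-1,0,0],[0,0,0]],[[0,0,0],[0,0,0]]]}}

```text
time_s: 14.73
eef_pos: [552.7, -15.3, 41.8]
ee_rot: [0.0, 0.798, 0.602, -0.0]
force: [-0.6, 0.3, -0.5]
grip_width: -0.002
```

```bash
python3 -c "
from h import *
im=nut();cv2.imwrite('pics/w7.png',cv2.resize(im[200:380,100:420],None,fx=2.5,fy=2.5))"
```

```text
t 14.73 tcp [ 1.4 25.8] z 41.78 F [-0.6  0.3 -0.5]
nut (x,y) [-0.1 -0.3] size [30.2 27.4] ang 81.5 box [-11.9 -17.1] [14.5 16.5]
```

View pics/w7.png

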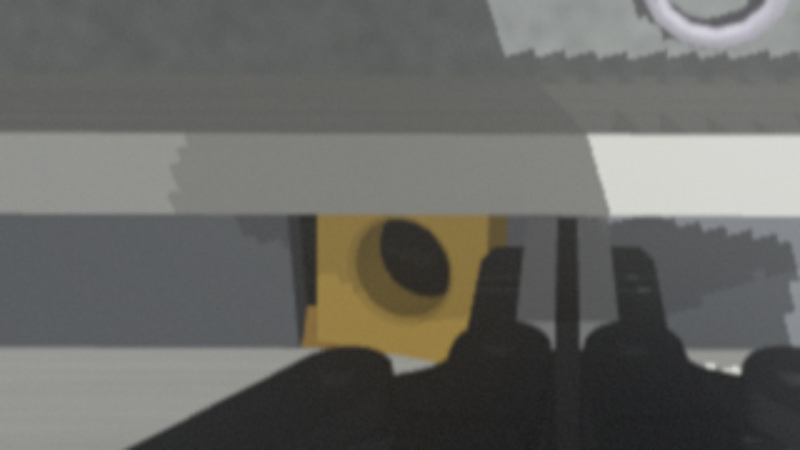

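The nut (crop 317–505) hangs nose-down, with its trailing side still on the +y edge and a gap to the far wall at 290–317. It needs the firmer nudge, in small steps.

Emit:
{"method": "play_rows", "body": {"motion": [[[-1,0,0],[0,0,0]],[[-1,0,0],[0,0,0]],[[-1,0,0],[0,0,0]],[[0,0,0],[0,0,0]]]}}

```text
time_s: 15.12
eef_pos: [551.9, -18.2, 41.8]
ee_rot: [0.0, 0.798, 0.602, -0.0]
force: [0.2, -0.5, -0.6]
grip_width: -0.002
```

Emit:
{"method": "play_rows", "body": {"motion": [[[-0.5,0,0],[0,0,0]],[[-0.5,0,0],[0,0,0]],[[0,0,0],[0,0,0]]]}}

```text
time_s: 15.37
eef_pos: [551.6, -19.0, 41.8]
ee_rot: [0.0, 0.798, 0.602, -0.0]
force: [0.2, -0.7, 0.6]
grip_width: 0.001
```

```bash
python3 -c "
from h import *
nut()"
```

```text
t 15.37 tcp [ 1.4 21.9] z 41.82 F [ 0.2 -0.7  0.6]
nut (x,y) [ 0.5 -2.9] size [29.8 26.3] ang 85.7 box [-11.9 -18.5] [14.  12.6]
```

Emit:
{"method": "play_rows", "body": {"motion": [[[-0.5,0,0],[0,0,0]],[[-0.5,0,0],[0,0,0]],[[0,0,0],[0,0,0]]]}}

```text
time_s: 15.67
eef_pos: [551.3, -20.0, 41.8]
ee_rot: [-0.0, 0.798, 0.602, -0.0]
force: [-0.5, 0.5, -0.7]
grip_width: -0.002
```

Emit:
{"method": "play_rows", "body": {"motion": [[[-0.5,0,0],[0,0,0]],[[-0.5,0,0],[0,0,0]],[[0,0,0],[0,0,0]]]}}

```text
time_s: 15.92
eef_pos: [551.1, -21.0, 41.8]
ee_rot: [-0.0, 0.798, 0.602, -0.0]
force: [-0.5, -0.5, -0.3]
grip_width: -0.001
```

```bash
python3 -c "
from h import *
im=nut();cv2.imwrite('pics/w8.png',cv2.resize(im[200:380,100:420],None,fx=2.5,fy=2.5))"
```

```text
t 15.92 tcp [ 1.4 19.9] z 41.8 F [-0.5 -0.5 -0.3]
nut (x,y) [-0.1 -2.6] size [30.3 23.6] ang 90.0 box [-11.9 -17.7] [11.7 12.6]
```

View pics/w8.png

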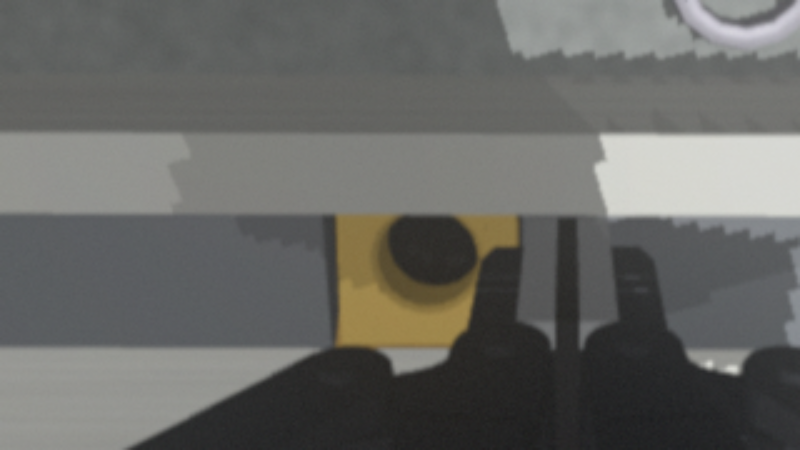

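The nut has now dropped squarely (crop 335–520, both ends clear), web side down. Next I'll press from above on the tongue side.

Emit:
{"method": "play_rows", "body": {"motion": [[[1,0,0],[0,0,0]],[[0,0,-8],[0,0,0]],[[0,0,-8],[0,0,0]],[[-12,2,0],[0,0,0]],[[-12,2.5,0],[0,0,0]],[[0,0,3],[0,0,0]],[[0,0,2],[0,0,0]],[[0,0,0],[0,0,0]]]}}

```text
time_s: 16.63
eef_pos: [548.6, -44.4, 52.0]
ee_rot: [-0.001, 0.798, 0.602, -0.0]
force: [-0.5, 0.3, 0.2]
grip_width: 0.002
```

Emit:
{"method": "play_rows", "body": {"motion": [[[0,0,1],[0,0,0]],[[0,0,1],[0,0,0]],[[0,0,1],[0,0,0]],[[0,0,0],[0,0,0]]]}}

```text
time_s: 16.97
eef_pos: [549.0, -44.0, 49.5]
ee_rot: [-0.0, 0.798, 0.603, -0.0]
force: [-0.4, -0.3, -0.5]
grip_width: 0.003
```

Emit:
{"method": "play_rows", "body": {"motion": [[[0,0,0.5],[0,0,0]],[[0,0,0.5],[0,0,0]],[[0,0,0],[0,0,0]]]}}

```text
time_s: 17.22
eef_pos: [549.1, -44.2, 48.7]
ee_rot: [-0.0, 0.798, 0.603, -0.0]
force: [-0.3, -0.6, 0.1]
grip_width: -0.004
```

Emit:
{"method": "play_rows", "body": {"motion": [[[0,0,0.5],[0,0,0]],[[0,0,0.5],[0,0,0]],[[0,0,0],[0,0,0]]]}}

```text
time_s: 17.47
eef_pos: [549.1, -44.2, 47.7]
ee_rot: [-0.0, 0.798, 0.602, -0.0]
force: [0.1, 0.6, 0.5]
grip_width: 0.004
```

Emit:
{"method": "play_rows", "body": {"motion": [[[0,0,0.5],[0,0,0]],[[0,0,0.5],[0,0,0]],[[0,0,0],[0,0,0]]]}}

```text
time_s: 17.72
eef_pos: [549.1, -44.2, 46.7]
ee_rot: [-0.0, 0.798, 0.602, -0.0]
force: [-0.2, 0.1, 0.4]
grip_width: 0.001
```

Emit:
{"method": "play_rows", "body": {"motion": [[[0,0,0.5],[0,0,0]],[[0,0,0],[0,0,0]]]}}

```text
time_s: 17.88
eef_pos: [549.2, -44.2, 46.3]
ee_rot: [0.0, 0.798, 0.602, 0.0]
force: [0.1, -0.7, 0.7]
grip_width: 0.003
```

Emit:
{"method": "play_rows", "body": {"motion": [[[0,0,0.5],[0,0,0]],[[0,0,0],[0,0,0]]]}}

```text
time_s: 18.05
eef_pos: [549.2, -44.3, 46.0]
ee_rot: [0.0, 0.798, 0.602, 0.0]
force: [-0.9, -0.5, 2.8]
grip_width: 0.004
```

Emit:
{"method": "play_rows", "body": {"motion": [[[0,0,0.5],[0,0,0]],[[0,0,0],[0,0,0]]]}}

```text
time_s: 18.22
eef_pos: [549.2, -44.3, 45.6]
ee_rot: [0.0, 0.798, 0.603, 0.0]
force: [-2.1, 0.2, 3.4]
grip_width: -0.001
```

Emit:
{"method": "play_rows", "body": {"motion": [[[0,0,0.5],[0,0,0]],[[0,0,0],[0,0,0]]]}}

```text
time_s: 18.38
eef_pos: [549.3, -44.3, 45.0]
ee_rot: [0.0, 0.798, 0.602, 0.0]
force: [-1.1, -0.1, 6.2]
grip_width: -0.005
```

Emit:
{"method": "play_rows", "body": {"motion": [[[0,0,0.5],[0,0,0]],[[0,0,0],[0,0,0]]]}}

```text
time_s: 18.55
eef_pos: [549.3, -44.3, 44.6]
ee_rot: [0.0, 0.798, 0.602, 0.0]
force: [-0.8, -0.2, 4.7]
grip_width: -0.001
```

Emit:
{"method": "play_rows", "body": {"motion": [[[0,0,0.5],[0,0,0]],[[0,0,0],[0,0,0]]]}}

```text
time_s: 18.72
eef_pos: [549.0, -44.2, 43.5]
ee_rot: [-0.0, 0.798, 0.602, -0.0]
force: [-0.3, -0.4, -0.8]
grip_width: 0.0
```

Emit:
{"method": "play_rows", "body": {"motion": [[[0,0,0.5],[0,0,0]],[[0,0,0],[0,0,0]]]}}

```text
time_s: 18.88
eef_pos: [549.0, -44.2, 43.1]
ee_rot: [-0.0, 0.798, 0.602, -0.0]
force: [-0.1, 0.7, 0.1]
grip_width: -0.002
```

It snapped through. I'll confirm it is bottomed.

Emit:
{"method": "play_rows", "body": {"motion": [[[0,0,0.5],[0,0,0]],[[0,0,0],[0,0,0]]]}}

```text
time_s: 19.05
eef_pos: [549.0, -44.2, 43.1]
ee_rot: [-0.0, 0.798, 0.603, -0.0]
force: [-2.3, 0.7, 4.3]
grip_width: 0.0
```

Emit:
{"method": "play_rows", "body": {"motion": [[[0,0,0.5],[0,0,0]],[[0,0,0],[0,0,0]]]}}

```text
time_s: 19.22
eef_pos: [549.1, -44.2, 43.0]
ee_rot: [-0.0, 0.798, 0.603, -0.0]
force: [-4.3, 0.6, 10.2]
grip_width: 0.001
```

Contact at z = 43.1, which is 3 mm above the face, so the nut is home at the pressed side. I'll back up to view the nut and the saddle together.

Emit:
{"method": "play_rows", "body": {"motion": [[[0,0,-15],[0,0,0]],[[0,0,-25],[0,0,0]],[[0,0,-30],[0,0,0]],[[-15,10,-20],[0,0,0]],[[-20,15,-10],[0,0,0]],[[-15,10,0],[0,0,0]],[[0,0,0],[0,0,0]],[[0,0,0],[0,0,0]]]}}

```text
time_s: 19.88
eef_pos: [568.8, -102.3, 141.8]
ee_rot: [-0.0, 0.799, 0.602, -0.0]
force: [-0.2, 1.2, -0.9]
grip_width: 0.003
```

```bash
python3 -c "
from h import *
im=nut(43.1);cv2.imwrite('pics/w9.png',im)
for r in ctrl.spot_in('wrist','saddle')[:2]:print(r)"
```

```text
t 19.88 tcp [ 40.9 -53.4] z 141.77 F [-0.2  1.2 -0.9]
nut (x,y) [ 1.5 -5.1] size [32.7 31.2] ang 90.0 box [-14.1 -21.5] [17.1 11.2]
{'position': [0.3237, 0.3404], 'p': 0.65}
{'position': [0.9016, 0.8108], 'p': 0.22}
```

View pics/w9.png

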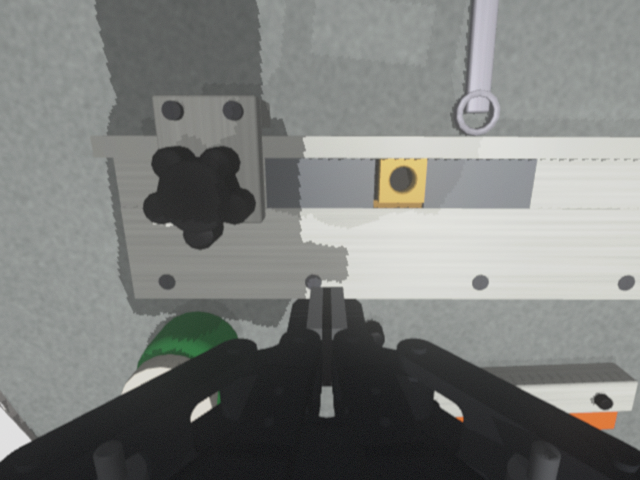

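The nut is square and flat in the pocket (bore centre (402,179)). The saddle plate's top runs from (153,96) to (254,96), with the knob at (200,192).

```bash
python3 -c "
from h import *
c=cam('wrist')
for uv,z,l in(((402.5,179),43.1,'bore'),((378,180),43.1,'nutL'),((427,180),43.1,'nutR'),((153,96),76,'p-28'),((254,96),76,'p+28'),((265,96),62,'p+28 low'),((200,190),106,'knob'),((173,110),76,'screw L'),((233,110),76,'screw R')):print(l,rail(px2w('wrist',uv,z,c)))
p=px2w
"
```

```text
bore [-2.  -2.5]
nutL [ -1.4 -18.4]
nutR [-1.4 13.5]
p-28 [ -49.3 -143.7]
p+28 [-49.4 -90.4]
p+28 low [-50.7 -86.7]
knob [  -4.1 -113.3]
screw L [ -42.3 -133.9]
screw R [ -42.4 -101.9]
```

Emit:
{"method": "play_rows", "body": {"motion": [[[-28,-20,0],[0,0,0]],[[-29,-20,0],[0,0,0]],[[-29,-20,0],[0,0,0]],[[-29,-21,0],[0,0,0]],[[0,0,0],[0,0,0]],[[0,0,25],[0,0,0]],[[0,0,25],[0,0,0]],[[0,0,20],[0,0,0]],[[0,0,6],[0,0,0]],[[0,0,0],[0,0,0]],[[0,0,0],[0,0,0]]]}}

```text
time_s: 20.9
eef_pos: [460.2, -190.0, 67.0]
ee_rot: [0.0, 0.798, 0.603, 0.0]
force: [-0.2, -0.1, -0.1]
grip_width: -0.0
```

```bash
python3 -c "
from h import *
nut(43.1);cv2.imwrite('pics/w10.png',ctrl.capture('wrist')[:,:,::-1])"
```

```text
t 20.9 tcp [ -39.4 -167.6] z 66.98 F [-0.2 -0.1 -0.1]
nut (x,y) [  4.5 -13.6] size [19.3 23.1] ang 0.3 box [ -5.1 -25.1] [14.2 -2. ]
```

View pics/w10.png

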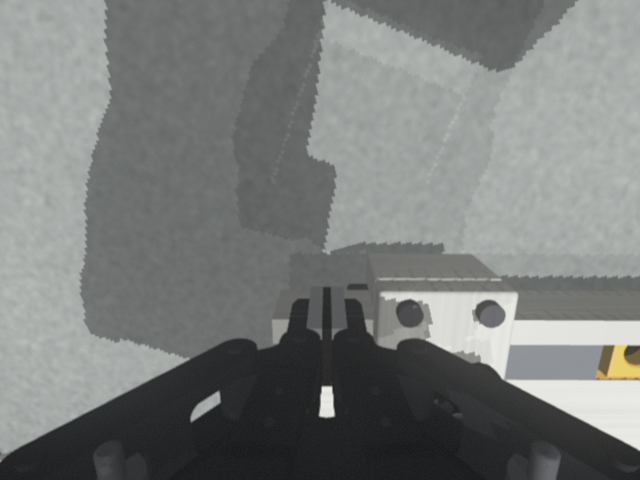

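The fingertips (327,290) stand just left of the plate's near face at (370,280). I'll approach and feel for contact.

Emit:
{"method": "play_rows", "body": {"motion": [[[3,-2.5,1],[0,0,0]],[[3,0,0],[0,0,0]],[[2,0,0],[0,0,0]],[[1,0,0],[0,0,0]],[[1,0,0],[0,0,0]],[[0,0,0],[0,0,0]]]}}

```text
time_s: 21.5
eef_pos: [460.0, -180.1, 65.5]
ee_rot: [0.0, 0.798, 0.603, -0.0]
force: [-1.2, -2.2, 2.3]
grip_width: 0.005
```

Emit:
{"method": "play_rows", "body": {"motion": [[[1,0,0],[0,0,0]],[[1,0,0],[0,0,0]],[[0,0,0],[0,0,0]]]}}

```text
time_s: 21.75
eef_pos: [460.6, -178.1, 65.5]
ee_rot: [0.0, 0.798, 0.602, 0.0]
force: [-1.5, -1.9, 3.0]
grip_width: 0.0
```

Emit:
{"method": "play_rows", "body": {"motion": [[[1,0,0],[0,0,0]],[[1,0,0],[0,0,0]],[[0,0,0],[0,0,0]]]}}

```text
time_s: 22.0
eef_pos: [461.2, -176.1, 65.4]
ee_rot: [0.0, 0.798, 0.602, 0.0]
force: [-1.6, -2.2, 3.6]
grip_width: -0.0
```

Emit:
{"method": "play_rows", "body": {"motion": [[[3,0,0],[0,0,0]],[[3,0,0],[0,0,0]],[[3,0,0],[0,0,0]],[[3,0,0],[0,0,0]],[[0,0,0],[0,0,0]]]}}

```text
time_s: 22.42
eef_pos: [464.6, -164.0, 65.3]
ee_rot: [0.0, 0.798, 0.603, 0.0]
force: [-0.1, -1.1, 2.6]
grip_width: 0.005
```

Emit:
{"method": "play_rows", "body": {"motion": [[[4,0,-0.2],[0,0,0]],[[4,0,0],[0,0,0]],[[4,0,0],[0,0,0]],[[4,0,0],[0,0,0]],[[4,0,0],[0,0,0]],[[4,0,0],[0,0,0]],[[4,0,0],[0,0,0]],[[4,0,0],[0,0,0]],[[4,0,0],[0,0,0]],[[4,0,0],[0,0,0]],[[4,0,0],[0,0,0]],[[4,0,0],[0,0,0]],[[4,0,0],[0,0,0]],[[4,0,0],[0,0,0]],[[4,0,0],[0,0,0]],[[4,0,0],[0,0,0]],[[0,0,0],[0,0,0]]]}}

```text
time_s: 23.83
eef_pos: [481.9, -102.2, 65.5]
ee_rot: [-0.0, 0.798, 0.603, 0.0]
force: [0.9, -0.6, 0.2]
grip_width: 0.001
```

Run:
```python
from h import *
s=ctrl.sense();print(s['time_s'],rail(s['eef_pos']),s['eef_pos'],s['force'],s['wrist_torque'])
for n,z in(('top',76),('scene',76)):
    im=ctrl.capture(n)
    cv2.imwrite(f'pics/{n}2.png',im[:,:,::-1])
    for r in ctrl.spot_in(n,'saddle')[:1]:
        uv=np.array(r['position'])*[640,480];print(n,r['p'],uv,rail(px2w(n,uv,z)))
```

```text
23.8333 [-42.7 -77.2] [ 481.93121685 -102.16153062   65.46521872] [ 0.94678357 -0.61070559  0.15954968] [-0.10927768 -0.02691101 -0.0128966 ]
top 0.23 [478.912 211.488] [ 139.6 -160.5]
scene 0.62 [345.408 188.496] [ -5.8 -20.6]
```

Forces fell to about zero, so I'll step back and measure the saddle's place before the last stretch.

Emit:
{"method": "play_rows", "body": {"motion": [[[-8,0,0],[0,0,0]],[[0,0,-30],[0,0,0]],[[0,0,-30],[0,0,0]],[[0,0,-16.5],[0,0,0]],[[12,20,0],[0,0,0]],[[18,21,0],[0,0,0]],[[18,21,0],[0,0,0]],[[12,21,0],[0,0,0]],[[0,0,0],[0,0,0]],[[0,0,0],[0,0,0]]]}}

```text
time_s: 24.87
eef_pos: [576.0, -75.9, 141.3]
ee_rot: [-0.0, 0.798, 0.603, -0.0]
force: [-0.5, -0.3, 0.3]
grip_width: -0.001
```

```bash
cat >> h.py <<'E'
def look(f):
    s=ctrl.sense();c=cam('wrist');im=ctrl.capture('wrist')[:,:,::-1].copy();cv2.imwrite('pics/'+f,im)
    print('tcp',rail(s['eef_pos']),s['eef_pos'][2].round(1),'t',s['time_s'])
    ref=cv2.imread('pics/w9.png')
    for nm,(a,b,d,e),z in(('plate',(148,90,258,135),76),('knob',(142,142,258,250),106),('nut',(370,165,432,208),43.1)):
        T=ref[b:e,a:d];m=cv2.matchTemplate(im,T,cv2.TM_CCOEFF_NORMED);_,v,_,l=cv2.minMaxLoc(m)
        ctr={'plate':(203.5,96),'knob':(200,192),'nut':(402.5,179)}[nm]
        uv=(ctr[0]+l[0]-a,ctr[1]+l[1]-b);print(nm,round(v,2),uv,rail(px2w('wrist',uv,z,c)))
    g=cv2.cvtColor(im,cv2.COLOR_BGR2GRAY)
    return im
E
python3 -c "
from h import *
look('w11.png')"
```

```text
tcp [ 40.6 -26.1] 141.3 t 24.8667
plate 0.63 (308.5, 97) [-48.8 -35.3]
knob 0.79 (305, 194) [ -2.1 -36.2]
nut 0.51 (334.5, 113) [-42.4 -20.8]
```

The saddle is at y ≈ -35.7. I'll take a nearer reading of the nut from straight above.

Emit:
{"method": "play_rows", "body": {"motion": [[[15,0,0],[0,0,0]],[[20,0,0],[0,0,0]],[[0,0,0],[0,0,0]],[[0,0,0],[0,0,0]]]}}

```text
time_s: 25.25
eef_pos: [584.9, -42.3, 142.1]
ee_rot: [-0.0, 0.798, 0.603, -0.0]
force: [-0.4, 0.3, -0.2]
grip_width: 0.001
```

```bash
python3 -c "
from h import *
look('w12.png');nut(43.1)"
```

```text
tcp [39.9  8.7] 142.1 t 25.25
plate 0.64 (243.5, 99) [-48.4 -35. ]
knob 0.91 (241, 194) [ -2.6 -32.6]
nut 0.61 (309.5, 180) [-1.7 -2. ]
t 25.3 tcp [40.   8.3] z 142.08 F [ 0.4 -0.2  0.4]
nut (x,y) [1.3 1.2] size [31.4 20.8] ang 0.3 box [-14.4  -9.2] [17.  11.6]
```

Emit:
{"method": "play_rows", "body": {"motion": [[[-24,-20,0],[0,0,0]],[[-24,-20,0],[0,0,0]],[[-24,-21,0],[0,0,0]],[[-23,-21,0],[0,0,0]],[[0,0,0],[0,0,0]],[[0,0,28],[0,0,0]],[[0,0,28],[0,0,0]],[[0,0,15],[0,0,0]],[[0,0,5],[0,0,0]],[[0,0,0],[0,0,0]],[[3,0,0],[0,0,0]],[[3,0,0],[0,0,0]],[[3,0,0],[0,0,0]],[[2,0,0],[0,0,0]],[[2,0,0],[0,0,0]],[[2,0,0],[0,0,0]],[[2,0,0],[0,0,0]],[[2,0,0],[0,0,0]],[[2,0,0],[0,0,0]],[[0,0,0],[0,0,0]]]}}

```text
time_s: 27.02
eef_pos: [486.9, -90.8, 66.5]
ee_rot: [0.001, 0.798, 0.603, 0.0]
force: [-0.3, -3.0, 2.4]
grip_width: -0.005
```

Emit:
{"method": "play_rows", "body": {"motion": [[[2,0,0],[0,0,0]],[[2,0,0],[0,0,0]],[[2,0,0],[0,0,0]],[[2,0,0],[0,0,0]],[[2,0,0],[0,0,0]],[[1,0,0],[0,0,0]],[[1,0,0],[0,0,0]],[[1,0,0],[0,0,0]],[[0,0,0],[0,0,0]]]}}

```text
time_s: 27.77
eef_pos: [490.1, -78.2, 66.0]
ee_rot: [0.0, 0.798, 0.603, 0.0]
force: [0.9, -3.4, 4.2]
grip_width: 0.0
```

Emit:
{"method": "play_rows", "body": {"motion": [[[-5,0,0],[0,0,0]],[[0,0,-30],[0,0,0]],[[0,0,-30],[0,0,0]],[[0,0,-16],[0,0,0]],[[10,20,0],[0,0,0]],[[15,21,0],[0,0,0]],[[15,21,0],[0,0,0]],[[7,21,0],[0,0,0]],[[0,0,0],[0,0,0]],[[0,0,0],[0,0,0]]]}}

```text
time_s: 28.6
eef_pos: [580.9, -60.4, 140.7]
ee_rot: [-0.001, 0.798, 0.603, -0.001]
force: [-1.1, 0.3, -0.2]
grip_width: 0.001
```

```bash
cat >> h.py <<'E'
def knob(im,u0,w=75):
    # dark knob mask in the rows above the fingertips; left/right extremes, and the plate's lateral edges
    g=cv2.cvtColor(im,cv2.COLOR_BGR2GRAY);c=cam('wrist')
    m=(g[145:255]<38).astype(np.uint8);n,l,st,ce=cv2.connectedComponentsWithStats(m)
    for i in range(1,n):
        if st[i,4]>1500 and st[i,2]<160:
            a=st[i,0];b=a+st[i,2];print('knob cols',a,b,'rows',st[i,1]+145,st[i,1]+st[i,3]+145,'y',[rail(px2w('wrist',(q,190),z,c))[1] for z in(106,90) for q in(a,b,(a+b)/2)])
    r=g[98:106].astype(float).mean(0);d=np.diff(cv2.GaussianBlur(r[None],(0,0),1.2)[0])
    k=[int(i) for i in np.argsort(-abs(d)) if abs(i-u0)<w][:14];print('grad',[(i,round(d[i])) for i in sorted(k)],[rail(px2w('wrist',(i+.5,100),76,c))[1] for i in sorted(k)])
E
python3 -c "
from h import *
im=look('w13.png');s=ctrl.sense();knob(im,326)"
```

```text
tcp [40.9 -9.8] 140.7 t 28.6
plate 0.76 (323.5, 97) [-48.5 -11.1]
knob 0.8 (323, 194) [ -1.9 -11.1]
nut 0.48 (350.5, 112) [-42.8   5.4]
grad [(299, 10), (300, 10), (345, -10), (346, -12), (359, 10), (360, 12), (361, 12), (373, -13), (374, -22), (375, -22), (376, -13), (398, 12), (399, 15), (400, 12)] [np.float64(-24.0), np.float64(-23.5), np.float64(0.3), np.float64(0.8), np.float64(7.7), np.float64(8.2), np.float64(8.8), np.float64(15.1), np.float64(15.6), np.float64(16.1), np.float64(16.7), np.float64(28.3), np.float64(28.8), np.float64(29.4)]
```

The saddle is at -11.1 (plate and knob agree) and the nut at about -3, so it needs a further 8 mm.

Emit:
{"method": "play_rows", "body": {"motion": [[[-12,-20,0],[0,0,0]],[[-14,-21,0],[0,0,0]],[[-14,-21,0],[0,0,0]],[[-10,-21,0],[0,0,0]],[[0,0,0],[0,0,0]],[[0,0,28],[0,0,0]],[[0,0,28],[0,0,0]],[[0,0,15],[0,0,0]],[[0,0,4],[0,0,0]],[[0,0,0],[0,0,0]],[[3,0,0],[0,0,0]],[[2,0,0],[0,0,0]],[[1,0,0],[0,0,0]],[[1,0,0],[0,0,0]],[[1,0,0],[0,0,0]],[[0,0,0],[0,0,0]]]}}

```text
time_s: 29.98
eef_pos: [490.1, -78.2, 67.3]
ee_rot: [0.0, 0.798, 0.603, 0.0]
force: [0.6, 0.2, 0.2]
grip_width: 0.001
```

```bash
python3 -c "
from h import *
s=ctrl.sense();print(rail(s['eef_pos']),s['eef_pos'],s['force'])"
```

```text
[-41.4 -51.9] [490.13459836 -78.17643011  67.25345358] [0.5647755  0.17731369 0.15067192]
```

Emit:
{"method": "play_rows", "body": {"motion": [[[1,0,0.5],[0,0,0]],[[1,0,0.5],[0,0,0]],[[1,0,0],[0,0,0]],[[1,0,0],[0,0,0]],[[1,0,0],[0,0,0]],[[1,0,0],[0,0,0]],[[1,0,0],[0,0,0]],[[0.8,0,0],[0,0,0]],[[0,0,0],[0,0,0]],[[0,0,0],[0,0,0]]]}}

```text
time_s: 30.82
eef_pos: [492.4, -71.0, 66.2]
ee_rot: [0.0, 0.798, 0.602, 0.0]
force: [-0.8, -2.6, 3.2]
grip_width: -0.001
```

Emit:
{"method": "play_rows", "body": {"motion": [[[-5,0,0],[0,0,0]],[[0,0,-30],[0,0,0]],[[0,0,-30],[0,0,0]],[[0,0,-15],[0,0,0]],[[10,20,0],[0,0,0]],[[15,21,0],[0,0,0]],[[15,21,0],[0,0,0]],[[6,21,0],[0,0,0]],[[0,0,0],[0,0,0]],[[0,0,0],[0,0,0]]]}}

```text
time_s: 31.65
eef_pos: [583.0, -54.0, 139.9]
ee_rot: [-0.001, 0.798, 0.603, -0.001]
force: [-0.6, -0.6, 0.2]
grip_width: 0.001
```

```bash
python3 -c "
from h import *
im=look('w14.png');knob(im,326)
t=ctrl.capture('top')[170:340,220:510,::-1];s=ctrl.capture('scene')[110:310,200:480,::-1]
a=im[60:300,180:480]
z=lambda q,w:cv2.resize(q,(w,int(q.shape[0]*w/q.shape[1])),interpolation=cv2.INTER_CUBIC)
L=z(a,400);R=z(s,400);h=min(len(L),len(R));cv2.imwrite('pics/fin.png',np.vstack([np.hstack([L[:h],R[:h]]),z(t,800)[:599-h]]))
"
```

```text
tcp [41.2 -3.1] 139.9 t 31.65
plate 0.77 (325.5, 96) [-48.6  -3.3]
knob 0.8 (325, 193) [-2.2 -3.5]
nut 0.49 (352.5, 111) [-43.   13.2]
grad [(300, 11), (301, 11), (345, -11), (346, -15), (347, -12), (362, 14), (363, 14), (375, -15), (376, -23), (377, -22), (378, -13), (389, 14), (390, 14), (398, 12)] [np.float64(-16.7), np.float64(-16.1), np.float64(7.0), np.float64(7.5), np.float64(8.1), np.float64(15.9), np.float64(16.5), np.float64(22.8), np.float64(23.3), np.float64(23.8), np.float64(24.4), np.float64(30.1), np.float64(30.7), np.float64(34.9)]
```

View pics/fin.png

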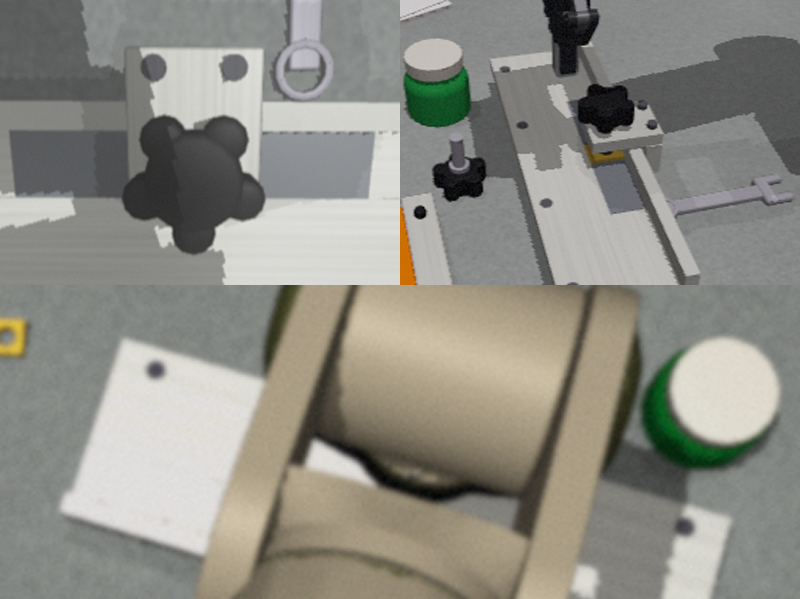

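The plate (126–263) and knob (123–265) are centred at about 194, and the insert ends at 10 and 372 give a centre near 191. The nut shows under the plate in the scene view. I'll put numbers on the insert ends and the visible part of the nut.

Run:
```python
from h import *
c=cam('wrist')
for f in('w14','w13'):
  im=cv2.imread(f'pics/{f}.png')
  off=0 if f=='w14' else -6.7
  for row in(170,185,198):
    r=cv2.GaussianBlur(im[row-2:row+3].astype(float).mean((0,2))[None],(0,0),1.2)[0];d=np.diff(r)
    L=max(range(175,205),key=lambda i:abs(d[i]));R=max(range(430,480),key=lambda i:abs(d[i]))
    yl,yr=[rail(px2w('wrist',(q+.5,row),40.1,c))[1]+off for q in(L,R)];print(f,row,L,R,yl,yr,'mid',(yl+yr)/2)
im=cv2.imread('pics/w12.png')
h=cv2.cvtColor(im,cv2.COLOR_BGR2HSV);m=cv2.inRange(h,(12,90,50),(32,255,255))
print('w12 nut right col',[int(np.where(m[q,250:420])[0].max()+250) for q in(165,175,185,195)])
print('centre col of camera', [rail(px2w('wrist',(u,180),43.1,c))[1] for u in(326,345,350)])
```

```text
w14 170 187 459 -93.7 83.6 mid -5.050000000000004
w14 185 188 458 -94.0 83.9 mid -5.049999999999997
w14 198 190 456 -93.6 83.5 mid -5.049999999999997
w13 170 198 469 -93.2 83.39999999999999 mid -4.900000000000006
w13 185 199 467 -93.5 83.2 mid -5.149999999999999
w13 198 200 466 -93.60000000000001 83.39999999999999 mid -5.1000000000000085
w12 nut right col [330, 330, 330, 330]
centre col of camera [np.float64(-3.4), np.float64(8.9), np.float64(12.1)]
```

The saddle screw is at y ≈ -3.4 to -4.4 and the nut at about -3.8 (insert middle -5.05, with ±2 mm play in the pocket), so they line up within about 1 mm. The arm is clear, so I'm handing in.

```bash
python3 -c "
from h import *
print(ctrl.sense()['time_s'],ctrl.finish_job())"
```

```text
the job is handed in; nothing more can be done
31.8 None
```

The nut is home in the pocket and the saddle's screw stands in line over it. I handed the job in at 31.8 s with the arm clear of everything.

- **Sliding the nut:** I pushed it across the face to the web and along the lane with closed fingers, never lifting it. It hung nose-down on the pocket's edge at first. A few millimetres more pushing, with no reading above about 1 N, dropped it in.
- **Pressing it home:** The tongue gave way after a highest reading of about 6 N. The check press afterwards read about 10 N, with the nut's top 3.0 mm above the face, as it should be. Forces were read at the end of each small step, not continuously. I pressed only on the tongue side; that it lies level rests on a wrist picture in which it looks flat and square.
- **Sliding the saddle:** I pushed it along in four stages, with readings up to about 5 N. In rail y, the last camera checks put the screw at -3.4 to -4.4 mm and the nut at about -3.8 mm. I read the nut before the last two pushes, because the saddle hides most of it now.

**Disagreements:**
- Nut position estimates ranged from -2.0 to -3.9 mm. The insert's middle measured -5.05 mm, which fits within the pocket's ±2 mm of play.
- The overhead camera's first estimate of the rail was about 5 mm off the wrist camera's along the rail, so I used the wrist camera.

I saw no sign of the bystanders moving. The final pictures show the jar, spare knob, wrench and part of the squeegee, but I did not measure them again.

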